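Start the curing lamp in the resin flower workshop

TASK

Start the resin curing lamp from its sloped control panel: twist the knob with the tall bar handle clockwise all the way to its stop, then let go of it so that it springs back. After that press the flat round key fully down and let it up, and then press the flat oblong key fully down and let it up. Press one key at a time, only with the knob back at rest, and leave the coaster, jar and brush pot where they stand.

Things in the scene. Friction and masses are not known exactly. Their poses are not given: they have to be found in the camera images.
- console: fixed grey control box on a steel stand; its panel (170 mm up the slope, 340 mm wide) slopes 32 deg, low edge towards the robot. Origin on the bench under the panel's centre, which is 110 mm up; x points from low to high edge, y to the left. Knob and two keys sit in a level row across the panel's middle, 95 mm apart, any of them in any of the three places
- knob_grip (a point): on the knob's turning axis, 34 mm out from the panel, at the height to grip. Knob: black bar 72 mm long, 18 mm wide, 34 mm tall, from 13 to 47 mm out from the panel, on a disc 48 mm and a steel plate 72 mm across. Frame turns with the knob: x along the bar (up the slope at rest), y across it, z straight out of the panel along the turning axis, leaning 32 deg from vertical
- knob (a joint): turn of the knob, rad: 0 at rest, grows clockwise as seen facing the panel, stop at 1.2 (69 deg); a spring (about 0.04 N m at rest, 0.16 N m at the stop) turns it back to 0 when let go
- round_key_top (a point): centre of the top face of the round key: a flat black plastic disc 60 mm across whose top stands 18 mm out from the panel in a round steel collar; z points straight out of the panel (leans 32 deg from vertical towards the robot's side), y level along the panel to the left, x up the slope; the point moves in with the key
- round_key (a joint): how far the round key is pressed in along the panel's normal, m: 0 up, 0.008 fully down; a spring (about 1.5 N up, 4.2 N fully down) brings it back
- bar_key_top (a point): centre of the top face of the bar key (oblong): a flat black plastic rectangle 74 mm long (up the slope) and 28 mm wide whose top stands 18 mm out from the panel on a steel plate; z points straight out of the panel (leans 32 deg from vertical towards the robot's side), y level along the panel to the left, x up the slope; the point moves in with the key
- bar_key (a joint): how far the bar key is pressed in along the panel's normal, m: 0 up, 0.008 fully down; a spring (about 1.5 N up, 4.2 N fully down) brings it back
- coaster: bystander: loose amber resin disc with flowers, 116 mm across, 14 mm thick, lying on the bench to the right of the console; origin at the centre of its underside
- jar: bystander: loose white plastic jar, 84 mm across, 105 mm tall, standing behind the console; origin at the centre of its underside
- brush_pot: bystander: loose tin pot 84 mm across and 105 mm tall, with brushes up to 265 mm high, standing to the left of the console; origin at the centre of its underside

How it is judged:
By the outcome, as a careful person would: the job done as asked, in the order asked, and still so for the second after the job is handed in, with the robot touching nothing.
It also fails if it takes over 51 s, if anything falls off the work surface, if the arm or the gripper's body presses on something with over 40 N, if the wrist force passes 120 N, or if a joint passes its speed limit or range.

ROBOT

A 6-joint arm with a two-finger parallel gripper is mounted at the origin on the work surface. World frame = base frame: x ahead of the robot, y to its left, z up, the work surface at z = 0. Lengths are in m, angles in degrees, forces in N, time in s.
With the tool pointing down it reaches from about 0.25 to 0.725 m from the base axis. Payload 9.7 kg.
Tool frame: the origin (TCP) lies between the finger pads; the fingertips stand 19 mm ahead of it and the grasp point (between the pads) is the TCP; z points along the fingers, y is the line along which they close (so a half turn about z gives the same grasp; the last joint's range is limited). The gripper opens to 85 mm and grips with 20 to 120 N. Pads are 22 mm wide; open, the fingers measure 114 mm over their backs; the gripper's body (76 mm by 85 mm) begins 54 mm behind the grasp point. The pads swing forward as they close: fully open they stand 13 mm farther back than shut.
Start: joints at [-66.062, 4.979, 10.078, 95.1, 0, 90], TCP at [0.223, -0.503, 0.25] pointing down, gripper open.
Joint ranges: [-179.16, 179.16], [-48.56, 103.87], [-65.8, 70.77], [-126.05, 130.52], [-82.76, 87.17], [-180, 180]. Speed limits (degrees/s): [127.2, 127.2, 147.25, 180, 180, 180].

INTERFACE

Orientations are given as [roll, pitch, yaw] about the fixed x, y, z axes, in that order (R = Rz(yaw) Ry(pitch) Rx(roll)).
In Python, from workcell import bot gives the robot as it stands. The module is installed in compiled form; this text tells all that it offers.
- The arm moves only by the shell command python3 -m crank 'ROWS' [OPENING] [FORCE]. ROWS is JSON, a list that holds one entry, the list of rows, each a list of 6 numbers: the shift along the world's x, y, z as a fraction of full scale, then the turn, a rotation vector about the world's x, y, z as a fraction of full scale. In form: [[[x, y, z, wx, wy, wz], ...]]. A call has 1 to 20 rows; each row shifts and turns the commanded pose from where the row before left it; what a row does not reach is not made up. Full scale, the value 1, is 20 mm for a shift and 0.12 rad for a turn. A row lasts 1/12 s, in which the tool goes at most 41.7 mm and 7.16 degrees, less where a joint would pass 70% of its speed; a pose out of reach is approached as far as the arm can. A call with a number of a shift or a turn outside -1 to 1 is refused whole. A call with a gripper value outside its range is refused whole. OPENING is the opening, from 0 (shut) to 1 (fully open), set as the call begins (- or left out, the last holds). The fingers move at their own pace and stop on an object; FORCE is the grip in N (left out, the last holds). Time passes only in rows, so rows that do not move let the fingers close. It gives the time, the measured TCP pose, the force, the opening and the grip force at its end, in the units of the state.
- bot.get_obs(): the state, without advancing time (a new reading comes with each control period).
- bot.camera(name): name is "side" or "top" or "wrist"; returns the picture (384x512x3 uint8, red, green, blue); there is no depth.
- bot.camera_model(name): a dict with "vertical_fov" (degrees; the focal length in pixels is half the picture's height over the tangent of half this angle, whatever the lens; pixels are square), "cx", "cy" (the principal point, pixels), "R" (3x3) and "t" (3): a world point X has camera coordinates R X + t. Camera axes: x right, y down, z forward; pixel columns grow to the right and rows downward; lengths in m; the calibration is good to about 2 mm. The wrist camera is an equidistant fisheye: a pixel r from the principal point sees the ray r / f radians off the axis. A picture is of the moment at which its call begins: read the wrist's pose just before it. camera_model takes no time and is no camera call; for the wrist camera it gives the pose at the moment of the call.
- bot.job_done(): hands the job in; it is judged then, once.
The state is a dict: "time": time; "q": joint angles; "qd": joint speeds; "joint_efforts": joint torques, N m; "ee_pos": TCP position; "tcp_rot": TCP orientation; "wrist_force": force on the tool from outside, world axes, zero at the start; "torque": the same for the moment, N m; "opening": finger opening in m; "grasp_force": force on a finger pad.
Only numpy, scipy, OpenCV 4.12 (cv2) and the standard library are available. Lean on these libraries where they do the work, as an engineer would, in place of code of your own. Each camera call takes 0.05 s, during which the arm holds its last target. There are 200 camera calls.

## Working session

There is one attempt and no reset: what is moved stays moved. The work goes in short steps, Python scripts to look and compute and a shell command to move; the robot and the scene stay as the last step left them, time stands still between calls to the robot, and variables do not carry over. Pictures are saved under pics/ and viewed, at most 10 in all, crops included, and the job is handed in when it is done.

```bash
mkdir -p pics; python3 - <<'E'
from workcell import bot
import cv2,numpy as np
o=bot.get_obs();print(o['time'],o['ee_pos'],o['tcp_rot'],o['opening'])
a=[]
for n in("side","top"):
    im=bot.camera(n);cv2.imwrite(f'pics/{n}0.png',im[:,:,::-1]);m=bot.camera_model(n)
    print(n,m['vertical_fov'],m['cx'],m['cy'],np.round(m['R'],4).tolist(),np.round(m['t'],4).tolist())
E
```

```text
0.0 [ 0.22308361 -0.5024752   0.24957055] [-1.79921723e+02 -8.34626478e-04  2.39392262e+01] 0.08559823639840733
side 44.123255323852 255.89106096413508 185.81409941711408 [[-0.7832, -0.6216, 0.0129], [-0.4574, 0.562, -0.6891], [0.4212, -0.5456, -0.7245]] [0.4685, 0.3245, 0.9027]
top 46.74691532030381 250.97115085981255 191.95347438912046 [[0.0075, -0.9999, -0.0146], [-0.9919, -0.0056, -0.127], [0.1269, 0.0155, -0.9918]] [0.0543, 0.6017, 1.0942]
```

View pics/side0.png

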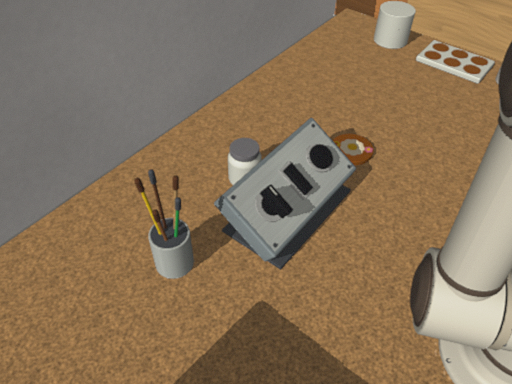

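View pics/top0.png

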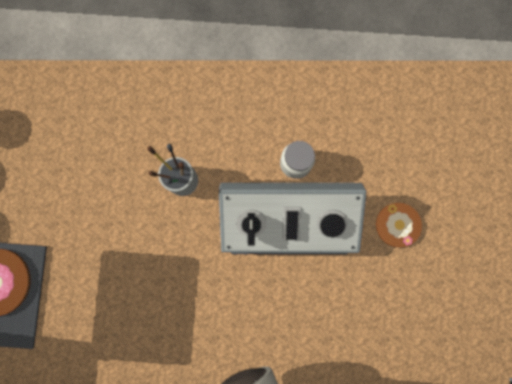

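The side view shows the round key at (321,157), bar key at (298,179) and knob at (275,201). In the top view, left to right: knob (251,226), bar key (292,225), round key (332,225). The coaster, jar and pot stand clear of the panel. Next I triangulate the dark blobs and the panel screws.

```bash
cat > h.py <<'E'
import numpy as np,cv2
from scipy.optimize import least_squares
def ray(m,u,v):
    f=192/np.tan(np.radians(m['vertical_fov']/2)); x,y=u-m['cx'],v-m['cy']
    d=np.array([x/f,y/f,1.])
    if m.get('fish'):
        r=np.hypot(x,y);d=np.array([x/r*np.sin(r/f),y/r*np.sin(r/f),np.cos(r/f)])
    R,t=np.array(m['R']),np.array(m['t']);d=R.T@d
    return -R.T@t,d/np.linalg.norm(d)
def tri(rays):
    A=sum(np.eye(3)-np.outer(d,d) for c,d in rays);b=sum((np.eye(3)-np.outer(d,d))@c for c,d in rays)
    p=np.linalg.solve(A,b);return p,[np.linalg.norm((np.eye(3)-np.outer(d,d))@(p-c))*1000 for c,d in rays]
def blobs(im,roi,th,lo=10,hi=2000):
    x0,y0,x1,y1=roi;g=cv2.cvtColor(im,cv2.COLOR_BGR2GRAY)[y0:y1,x0:x1]
    n,l,s,c=cv2.connectedComponentsWithStats((g<th).astype(np.uint8))
    return [(np.round(c[i]+[x0,y0],1).tolist(),s[i].tolist()) for i in range(1,n) if lo<s[i][4]<hi]
E
python3 - <<'E'
from h import *
from workcell import bot
for n,roi in(('side',(225,120,355,260)),('top',(222,196,362,250))):
    im=cv2.imread(f'pics/{n}0.png')
    for th in(40,60):
        print(n,th);[print(b) for b in blobs(im,roi,th,30)]
a,b=[cv2.imread(f'pics/{n}0.png') for n in('side','top')]
a=cv2.resize(a[115:265,215:360],None,fx=3,fy=3,interpolation=2)[:,:400]
b=cv2.resize(b[180:260,215:370],None,fx=2.58,fy=2.58,interpolation=2)
c=np.zeros((600,800,3),np.uint8);a=cv2.resize(cv2.imread('pics/side0.png')[115:265,215:360],(386,400),interpolation=2)
b=cv2.resize(cv2.imread('pics/top0.png')[180:260,215:370],(400,206),interpolation=2)
c[:400,:386]=a;c[:206,400:]=b
cv2.imwrite('pics/crop.png',c)
E
```

```text
side 40
([320.8, 156.2], [85, 25, 22, 23, 383])
([297.6, 178.6], [59, 44, 28, 30, 332])
([274.5, 203.7], [36, 67, 31, 31, 519])
side 60
([320.9, 156.2], [85, 25, 23, 24, 419])
([297.6, 178.7], [59, 43, 29, 32, 378])
([274.6, 203.2], [36, 65, 32, 33, 577])
([313.8, 222.8], [47, 65, 79, 75, 1091])
([229.4, 229.9], [0, 103, 11, 15, 106])
top 40
([291.8, 225.1], [65, 17, 10, 25, 193])
([251.6, 226.4], [22, 18, 16, 30, 180])
([332.5, 225.1], [100, 20, 22, 20, 339])
top 60
([291.7, 225.1], [65, 16, 11, 27, 264])
([251.2, 226.8], [21, 18, 18, 30, 271])
([332.5, 225.1], [99, 19, 24, 21, 400])
```

View pics/crop.png

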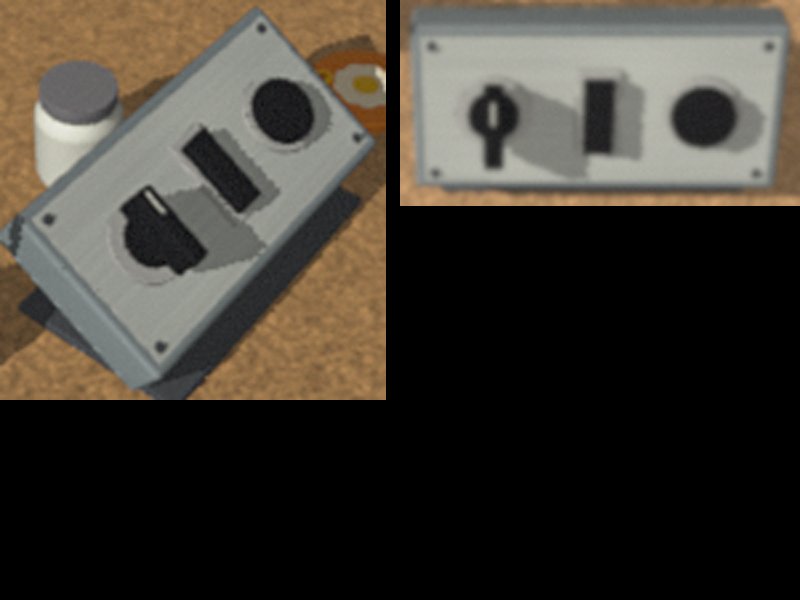

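The crop shows all four panel screws in both views, plus the white mark on top of the knob's bar (side crop (157,201), top crop (92,114)). I'll triangulate these together with the key centroids.

```bash
python3 - <<'E'
from h import *
from workcell import bot
ms,mt=[bot.camera_model(n) for n in('side','top')]
S=lambda u,v:(215+u*145/386-.3,115+v*150/400-.3); T=lambda u,v:(215+u*155/400-.3,180+v*80/206-.3)
P={'tl':(S(48,219),T(33,47)),'tr':(S(261,28),T(369,47)),'bl':(S(160,347),T(35,174)),'br':(S(357,138),T(357,173)),
'mark':(S(157,201),T(92,114)),'round':((320.8,156.2),(332.5,225.1)),'bar':((297.6,178.6),(291.8,225.1))}
Q={}
for k,(a,b) in P.items():
    p,e=tri([ray(ms,*a),ray(mt,*b)]);Q[k]=p;print(k,np.round(p,4),np.round(e,1))
c=(Q['tl']+Q['tr']+Q['bl']+Q['br'])/4
up=Q['tl']+Q['tr']-Q['bl']-Q['br'];y=Q['tl']+Q['bl']-Q['tr']-Q['br']
n=np.cross(up,y);n/=np.linalg.norm(n)
print('c',c,'up',up/2,np.degrees(np.arctan2(up[2],np.hypot(*up[:2]))),'yaw',np.degrees(np.arctan2(-y[0],y[1])),np.degrees(y[2]/np.linalg.norm(y)),'len',np.linalg.norm(y)/2)
yaw=np.arctan2(-y[0],y[1]);s=np.radians(32)
Y=np.array([-np.sin(yaw),np.cos(yaw),0]);h=np.array([np.cos(yaw),np.sin(yaw),0])
X=h*np.cos(s)+[0,0,np.sin(s)];N=np.cross(X,Y)
for k in Q:print(k,np.round(np.array([X,Y,N])@(Q[k]-c)*1000,1))
print('X',X,'Y',Y,'N',N)
E
```

```text
tl [0.5734 0.1106 0.1475] [0.3 0.3]
tr [ 0.575  -0.1881  0.1476] [0.1 0.1]
bl [0.4609 0.1116 0.0792] [0.1 0.1]
br [ 0.4637 -0.1905  0.0758] [0.3 0.3]
mark [0.5116 0.0564 0.165 ] [1.4 1.4]
round [ 0.5137 -0.1342  0.1208] [0.2 0.2]
bar [ 0.5131 -0.0391  0.1217] [0.1 0.1]
c [ 0.51826488 -0.03905934  0.11254315] up [0.11190712 0.00070295 0.07006966] 32.05187027065105 yaw 0.4222535693593665 0.3094838913872891 len 0.30041618276533355
tl [ 66.3 149.3  -0.2]
tr [  65.8 -149.4    0.3]
bl [-65.4 151.1   1.5]
br [ -66.6 -151.    -1.6]
mark [22.7 95.5 47.7]
round [ -0.1 -95.1   9.8]
bar [ 0.5 -0.  10.5]
X [0.84802507 0.00624982 0.52991926] Y [-0.00736965  0.99997284  0.        ] N [-0.52990487 -0.00390532  0.8480481 ]
```

Panel: centre about (0.519,-0.039,0.111), slope 32.05°, yaw 0.4°, spacing 95.3 mm and mark 47.7 mm out, all matching the text. Black blobs centre about 10 mm out because the sides are visible too. Now the helper for deltas.

```bash
cat >> h.py <<'E'
from scipy.spatial.transform import Rotation as Ro
C=np.array([.5190,-.0390,.1110]);yw,sl=np.radians(.42),np.radians(32)
Y=np.array([-np.sin(yw),np.cos(yw),0]);X=np.array([np.cos(yw)*np.cos(sl),np.sin(yw)*np.cos(sl),np.sin(sl)]);N=np.cross(X,Y)
def go(side,out,turn=0,up=0):
    """delta to the pose side mm left, out mm off panel, up mm up the slope, turned clockwise (deg); in full-scale units"""
    from workcell import bot
    o=bot.get_obs();p=C+(side*Y+out*N+up*X)/1000
    R=Ro.from_rotvec(-np.radians(turn)*N)*Ro.from_matrix(np.column_stack([X,-Y,-N]))
    w=(R*Ro.from_euler('xyz',o['tcp_rot'],degrees=True).inv()).as_rotvec()
    print('t %.2f'%o['time'],'q',np.round(o['q'],1),'F',np.round(o['wrist_force'],1),'open %.4f'%o['opening'],o['grasp_force'])
    d=p-np.array(o['ee_pos']);print('target',p,'panel err mm (up,left,out)',np.round(np.array([X,Y,N])@d*1000,1))
    print('shift',np.round(d/.02,2),'turn',np.round(w/.12,3))
E
python3 -c "
from h import *
go(95,114)"
```

```text
t 0.10 q [-66.1   5.   10.   95.1   0.   90. ] F [ 0.6 -0.   0.9] open 0.0854 0.0
target [0.45789445 0.05555462 0.20767748] panel err mm (up,left,out) [ 180.4  556.3 -162.2]
shift [11.74 27.9  -2.1 ] turn [ 0.979 -4.583 -3.334]
```

```bash
python3 -m crank '[[[0.3,0.93,0,0.033,-0.153,-0.111],[0.3,0.93,0,0.033,-0.153,-0.111],[0.3,0.93,0,0.033,-0.153,-0.111],[0.3,0.93,0,0.033,-0.153,-0.111],[0.3,0.93,0,0.033,-0.153,-0.111],[0.3,0.93,0,0.033,-0.153,-0.111],[0.3,0.93,0,0.033,-0.153,-0.111],[0.3,0.93,0,0.033,-0.153,-0.111],[0.3,0.93,0,0.033,-0.153,-0.111],[0.3,0.93,0,0.033,-0.153,-0.111],[0.3,0.93,0,0.033,-0.153,-0.111],[0.3,0.93,0,0.033,-0.153,-0.111],[0.3,0.93,0,0.033,-0.153,-0.111],[0.3,0.93,0,0.033,-0.153,-0.111],[0.3,0.93,0,0.033,-0.153,-0.111]]]'; python3 -c "
from h import *
go(95,114)"
```

```text
time: 1.35
ee_pos: [0.3132, -0.2227, 0.25]
tcp_rot: [178.3, -16.1, 12.6]
wrist_force: [0.6, 0.5, 0.6]
opening: 0.0853
grasp_force: 0.0
t 1.35 q [-44.  -28.4 -19.3  88.7  12.4 124.8] F [0.6 0.5 0.6] open 0.0853 0.0
target [0.45789445 0.05555462 0.20767748] panel err mm (up,left,out) [ 102.   277.2 -113.6]
shift [ 7.24 13.91 -2.11] turn [ 0.488 -2.281 -1.659]
```

Joint 6 would pass its range at this wrist turn, so I use the half-turned grasp, turning counter-clockwise in two steps.

```bash
python3 -c "
from h import *
go(95,114,-90)"
```

```text
t 1.35 q [-44.  -28.4 -19.3  88.7  12.4 124.8] F [0.6 0.5 0.6] open 0.0853 0.0
target [0.45789445 0.05555462 0.20767748] panel err mm (up,left,out) [ 102.   277.2 -113.6]
shift [ 7.24 13.91 -2.11] turn [-4.826 -2.147 10.35 ]
```

```bash
python3 -m crank '[[[0.36,0.7,-0.05,-0.241,-0.107,0.518],[0.36,0.7,-0.05,-0.241,-0.107,0.518],[0.36,0.7,-0.05,-0.241,-0.107,0.518],[0.36,0.7,-0.05,-0.241,-0.107,0.518],[0.36,0.7,-0.05,-0.241,-0.107,0.518],[0.36,0.7,-0.05,-0.241,-0.107,0.518],[0.36,0.7,-0.05,-0.241,-0.107,0.518],[0.36,0.7,-0.05,-0.241,-0.107,0.518],[0.36,0.7,-0.05,-0.241,-0.107,0.518],[0.36,0.7,-0.05,-0.241,-0.107,0.518],[0.36,0.7,-0.05,-0.241,-0.107,0.518],[0.36,0.7,-0.05,-0.241,-0.107,0.518],[0.36,0.7,-0.05,-0.241,-0.107,0.518],[0.36,0.7,-0.05,-0.241,-0.107,0.518],[0.36,0.7,-0.05,-0.241,-0.107,0.518],[0.36,0.7,-0.05,-0.241,-0.107,0.518],[0.36,0.7,-0.05,-0.241,-0.107,0.518],[0.36,0.7,-0.05,-0.241,-0.107,0.518],[0.36,0.7,-0.05,-0.241,-0.107,0.518],[0.36,0.7,-0.05,-0.241,-0.107,0.518]]]'; python3 -c "
from h import *
go(95,114,-180)"
```

```text
time: 3.02
ee_pos: [0.4572, 0.0571, 0.2299]
tcp_rot: [148.0, 0.2, 90.7]
wrist_force: [-0.5, 0.5, -0.2]
opening: 0.0854
grasp_force: 0.0
t 3.02 q [ 10.  -39.3 -32.9  64.8  -5.1  97.9] F [-0.5  0.5 -0.2] open 0.0854 0.0
target [0.45789445 0.05555462 0.20767748] panel err mm (up,left,out) [-11.2  -1.6 -19.2]
shift [ 0.04 -0.08 -1.11] turn [-6.909 -0.056 11.065]
```

```bash
python3 -m crank '[[[0,0,-0.055,-0.345,-0.003,0.553],[0,0,-0.055,-0.345,-0.003,0.553],[0,0,-0.055,-0.345,-0.003,0.553],[0,0,-0.055,-0.345,-0.003,0.553],[0,0,-0.055,-0.345,-0.003,0.553],[0,0,-0.055,-0.345,-0.003,0.553],[0,0,-0.055,-0.345,-0.003,0.553],[0,0,-0.055,-0.345,-0.003,0.553],[0,0,-0.055,-0.345,-0.003,0.553],[0,0,-0.055,-0.345,-0.003,0.553],[0,0,-0.055,-0.345,-0.003,0.553],[0,0,-0.055,-0.345,-0.003,0.553],[0,0,-0.055,-0.345,-0.003,0.553],[0,0,-0.055,-0.345,-0.003,0.553],[0,0,-0.055,-0.345,-0.003,0.553],[0,0,-0.055,-0.345,-0.003,0.553],[0,0,-0.055,-0.345,-0.003,0.553],[0,0,-0.055,-0.345,-0.003,0.553],[0,0,-0.055,-0.345,-0.003,0.553],[0,0,-0.055,-0.345,-0.003,0.553]]]'; python3 - <<'E'
from h import *
from workcell import bot
go(95,114,-180)
m=bot.camera_model('wrist');im=bot.camera('wrist');cv2.imwrite('pics/w1.png',im[:,:,::-1])
f=192/np.tan(np.radians(m['vertical_fov']/2))
def proj(p):
    c=np.array(m['R'])@p+m['t'];th=np.arctan2(np.hypot(*c[:2]),c[2]);return np.round([m['cx'],m['cy']]+f*th*c[:2]/np.hypot(*c[:2]))
for n,s,o in(('mark',95,47),('bar',0,18),('round',-95,18),('knobfoot',95,0)):print(n,proj(C+(s*Y+o*N)/1000))
for e in(36,-36):print('end',e,proj(C+(95*Y+47*N+e*X)/1000))
E
```

```text
time: 4.68
ee_pos: [0.4569, 0.0563, 0.2078]
tcp_rot: [179.9, 32.0, -179.6]
wrist_force: [-0.0, -0.7, 0.3]
opening: 0.0858
grasp_force: 0.0
t 4.68 q [  9.9 -39.9 -35.7  62.6  -5.    8.1] F [-0.  -0.7  0.3] open 0.0858 0.0
target [0.45789445 0.05555462 0.20767748] panel err mm (up,left,out) [ 0.8 -0.7 -0.6]
shift [ 0.05 -0.04 -0.01] turn [-0.006 -0.003  0.003]
mark [253. 212.]
bar [139. 197.]
round [ 52. 196.]
knobfoot [253. 190.]
end 36 [253. 256.]
end -36 [253. 162.]
```

View pics/w1.png

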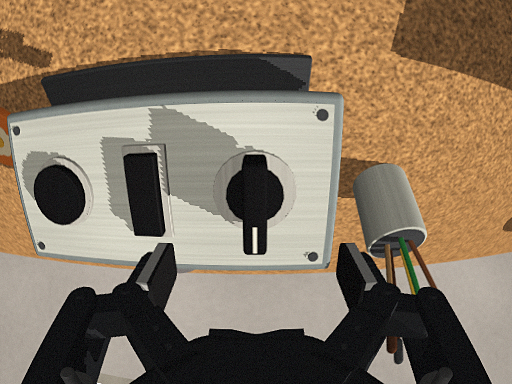

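The wrist view shows the bar from (255,254) to (255,154), centred between the pads (165 and 345). This matches the prediction to about 2 px. The pot on the right is clear. Descending to the grip height.

```bash
python3 -m crank '[[[0.21,0,-0.33,0,0,0],[0.21,0,-0.33,0,0,0],[0.21,0,-0.33,0,0,0],[0.21,0,-0.33,0,0,0],[0.21,0,-0.33,0,0,0],[0.21,0,-0.33,0,0,0],[0.21,0,-0.33,0,0,0],[0.21,0,-0.33,0,0,0],[0.21,0,-0.33,0,0,0],[0.21,0,-0.33,0,0,0],[0,0,0,0,0,0],[0,0,0,0,0,0]]]'; python3 - <<'E'
from h import *
from workcell import bot
go(95,36,-180)
im=bot.camera('side')[120:250,200:360,::-1];cv2.imwrite('pics/s2.png',cv2.resize(im,None,fx=4,fy=4,interpolation=2))
E
```

```text
time: 5.73
ee_pos: [0.4991, 0.0562, 0.1416]
tcp_rot: [179.8, 32.0, -179.9]
wrist_force: [0.0, 0.0, 0.6]
opening: 0.0852
grasp_force: 0.0
t 5.73 q [  8.7 -33.7 -39.8  52.2  -4.4   7.3] F [0.  0.  0.6] open 0.0852 0.0
target [0.49922704 0.05585761 0.14152973] panel err mm (up,left,out) [ 0.1 -0.4 -0.2]
shift [ 0.01 -0.02 -0.01] turn [-0.023 -0.006  0.032]
```

View pics/s2.png

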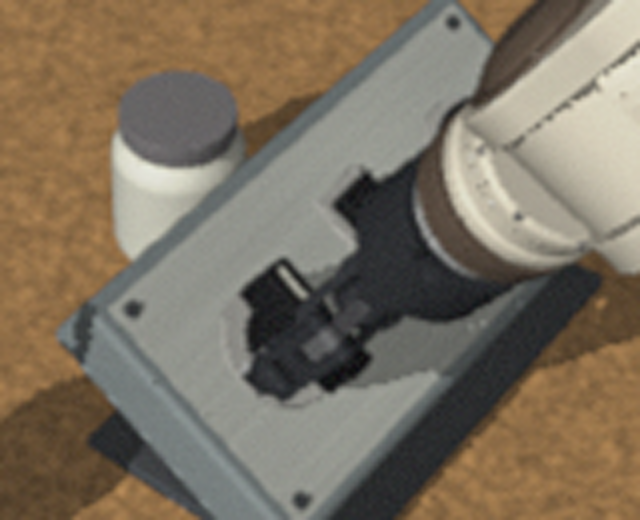

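The gripper straddles the knob with the fingers on either side of the bar, and the force is nil. Closing.

```bash
python3 -m crank '[[[0,0,0,0,0,0],[0,0,0,0,0,0],[0,0,0,0,0,0],[0,0,0,0,0,0],[0,0,0,0,0,0],[0,0,0,0,0,0],[0,0,0,0,0,0],[0,0,0,0,0,0],[0,0,0,0,0,0],[0,0,0,0,0,0]]]' 0 30; python3 -c "
from h import *
go(95,36,-180+72)
print(-N*np.radians(72)/.12)"
```

```text
time: 6.62
ee_pos: [0.4991, 0.0556, 0.1426]
tcp_rot: [179.9, 32.0, -179.9]
wrist_force: [-3.4, -4.8, 2.9]
opening: 0.0176
grasp_force: 31.2
t 6.62 q [  8.7 -33.8 -39.8  52.2  -4.5   7.3] F [-3.4 -4.8  2.9] open 0.0176 31.15789622068405
target [0.49922704 0.05585761 0.14152973] panel err mm (up,left,out) [-0.5  0.3 -1. ]
shift [ 0.01  0.01 -0.06] turn [ 5.537  0.038 -8.838]
[ 5.54915246  0.04067814 -8.8807389 ]
```

```bash
python3 -m crank '[[[0,0,0,0.34,0.002,-0.543],[0,0,0,0.34,0.002,-0.543],[0,0,0,0.34,0.002,-0.543],[0,0,0,0.34,0.002,-0.543],[0,0,0,0.34,0.002,-0.543],[0,0,0,0.34,0.002,-0.543],[0,0,0,0.34,0.002,-0.543],[0,0,0,0.34,0.002,-0.543],[0,0,0,0.34,0.002,-0.543],[0,0,0,0.34,0.002,-0.543],[0,0,0,0.34,0.002,-0.543],[0,0,0,0.34,0.002,-0.543],[0,0,0,0.34,0.002,-0.543],[0,0,0,0.34,0.002,-0.543],[0,0,0,0.34,0.002,-0.543],[0,0,0,0,0,0],[0,0,0,0,0,0]]]'; python3 -c "
from h import *
from workcell import bot
go(95,36,-180+72)
o=bot.get_obs();print(o['torque'],N@o['torque'],o['joint_efforts'])"
```

```text
time: 8.03
ee_pos: [0.4996, 0.0564, 0.143]
tcp_rot: [150.0, 12.4, 110.9]
wrist_force: [2.9, 0.7, 1.6]
opening: 0.0176
grasp_force: 30.7
t 8.03 q [  8.8 -33.8 -39.8  52.1  -4.4  73.3] F [2.9 0.7 1.6] open 0.0176 30.694361329078674
target [0.49922704 0.05585761 0.14152973] panel err mm (up,left,out) [-1.1 -0.6 -1.1]
shift [-0.02 -0.03 -0.07] turn [ 0.444  0.032 -0.717]
[ 0.0694833  -0.23737744  0.21338474] 0.14506305990090607 [ -0.37089229 -16.39486492  50.39697647  -4.41325843  -0.28244711
   0.59461081]
```

```bash
python3 -m crank '[[[0,0,0,0.16,0,-0.25],[0,0,0,0.16,0,-0.25],[0,0,0,0.16,0,-0.25],[0,0,0,0,0,0],[0,0,0,0,0,0]]]'; python3 - <<'E'
from h import *
from workcell import bot
go(95,36,-180+72)
o=bot.get_obs();print(o['torque'],N@o['torque'])
im=bot.camera('top')[180:260,215:370,::-1];cv2.imwrite('pics/t3.png',cv2.resize(im,None,fx=4,fy=4,interpolation=2))
E
```

```text
time: 8.45
ee_pos: [0.4995, 0.0566, 0.143]
tcp_rot: [149.0, 9.3, 105.6]
wrist_force: [1.2, 2.5, 4.0]
opening: 0.0175
grasp_force: 43.8
t 8.45 q [  8.7 -33.9 -39.9  52.   -4.3  79.3] F [1.2 2.5 4. ] open 0.0175 43.751991391181946
target [0.49922704 0.05585761 0.14152973] panel err mm (up,left,out) [-1.1 -0.7 -1.1]
shift [-0.02 -0.04 -0.07] turn [-0.033  0.031  0.023]
[-0.2531976  -0.26902806  1.0655189 ] 1.0388269838831288
```

The torque jumped from 0.15 to 1.04 N m at 72°, so the knob is at its stop. Releasing and retreating along the axis.

```bash
python3 -m crank '[[[0,0,0,0,0,0],[0,0,0,0,0,0],[0,0,0,0,0,0],[0,0,0,0,0,0],[0,0,0,0,0,0],[0,0,0,0,0,0],[-0.21,0,0.34,0,0,0],[-0.21,0,0.34,0,0,0],[-0.21,0,0.34,0,0,0],[-0.21,0,0.34,0,0,0],[-0.21,0,0.34,0,0,0],[-0.21,0,0.34,0,0,0],[-0.21,0,0.34,0,0,0],[-0.21,0,0.34,0,0,0],[-0.21,0,0.34,0,0,0],[-0.21,0,0.34,0,0,0]]]' 1; python3 - <<'E'
from h import *
from workcell import bot
im=bot.camera('wrist');cv2.imwrite('pics/w4.png',im[:,:,::-1])
go(-95,90,-180+70)
E
```

```text
time: 9.83
ee_pos: [0.4567, 0.0563, 0.211]
tcp_rot: [149.1, 9.2, 105.4]
wrist_force: [0.3, -0.2, -1.1]
opening: 0.0853
grasp_force: 0.0
t 9.88 q [  9.9 -40.1 -35.4  62.8  -5.   80.5] F [1.2 0.  1. ] open 0.0857 0.0
target [ 0.47200493 -0.13434705  0.18732433] panel err mm (up,left,out) [  -1.6 -190.8  -28.8]
shift [ 0.77 -9.54 -1.26] turn [-0.202  0.033  0.298]
```

View pics/w4.png

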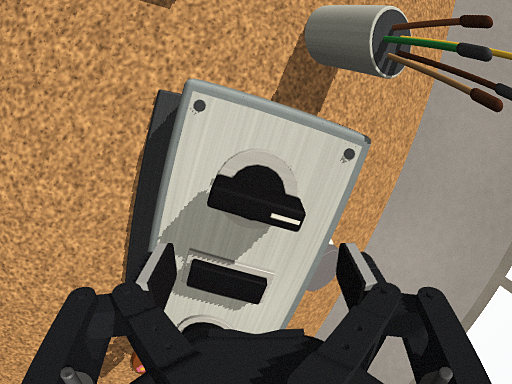

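The knob is back at rest, with its bar parallel to the bar key. Next I close the gripper and move over the round key.

```bash
python3 -c "
from h import *
go(-95,65,-90)"
```

```text
t 9.88 q [  9.9 -40.1 -35.4  62.8  -5.   80.5] F [1.2 0.  1. ] open 0.0857 0.0
target [ 0.48525255 -0.13424994  0.16612313] panel err mm (up,left,out) [  -1.6 -190.8  -53.8]
shift [ 1.43 -9.53 -2.32] turn [ 1.345  0.047 -2.166]
```

```bash
python3 -m crank '[[[0.095,-0.635,-0.155,0.09,0.003,-0.144],[0.095,-0.635,-0.155,0.09,0.003,-0.144],[0.095,-0.635,-0.155,0.09,0.003,-0.144],[0.095,-0.635,-0.155,0.09,0.003,-0.144],[0.095,-0.635,-0.155,0.09,0.003,-0.144],[0.095,-0.635,-0.155,0.09,0.003,-0.144],[0.095,-0.635,-0.155,0.09,0.003,-0.144],[0.095,-0.635,-0.155,0.09,0.003,-0.144],[0.095,-0.635,-0.155,0.09,0.003,-0.144],[0.095,-0.635,-0.155,0.09,0.003,-0.144],[0.095,-0.635,-0.155,0.09,0.003,-0.144],[0.095,-0.635,-0.155,0.09,0.003,-0.144],[0.095,-0.635,-0.155,0.09,0.003,-0.144],[0.095,-0.635,-0.155,0.09,0.003,-0.144],[0.095,-0.635,-0.155,0.09,0.003,-0.144],[0,0,0,0,0,0],[0,0,0,0,0,0]]]' 0 30; python3 - <<'E'
from h import *
from workcell import bot
go(-95,42,-90)
im=bot.camera('side')[120:250,200:360,::-1];cv2.imwrite('pics/s5.png',cv2.resize(im,None,fx=4,fy=4,interpolation=2))
E
```

```text
time: 11.3
ee_pos: [0.4854, -0.1345, 0.1634]
tcp_rot: [148.1, -0.1, 90.4]
wrist_force: [-1.3, 0.2, 1.1]
opening: -0.0001
grasp_force: 0.0
t 11.30 q [-21.5 -31.8 -36.1  55.8  11.4  71.2] F [-1.3  0.2  1.1] open -0.0001 0.0
target [ 0.49744037 -0.1341606   0.14661802] panel err mm (up,left,out) [  1.3   0.2 -20.6]
shift [ 0.6   0.02 -0.84] turn [-0.008 -0.021 -0.001]
```

View pics/s5.png

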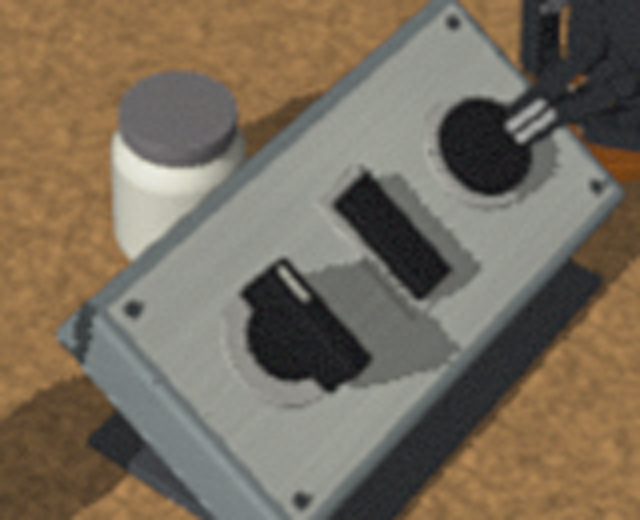

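The fingers are shut above the round key, and the knob and bar key are at rest. Descending.

```bash
python3 -m crank '[[[0.12,0,-0.168,0,0,0],[0.12,0,-0.168,0,0,0],[0.12,0,-0.168,0,0,0],[0.12,0,-0.168,0,0,0],[0.12,0,-0.168,0,0,0],[0.053,0,-0.085,0,0,0],[0.053,0,-0.085,0,0,0],[0.053,0,-0.085,0,0,0],[0.053,0,-0.085,0,0,0],[0,0,0,0,0,0]]]'; python3 -c "
from h import *
from workcell import bot
go(-95,29,-90);print(N@bot.get_obs()['wrist_force'])"
```

```text
time: 12.18
ee_pos: [0.502, -0.1342, 0.14]
tcp_rot: [148.1, -0.0, 90.5]
wrist_force: [-1.2, 0.3, 1.2]
opening: -0.0003
grasp_force: 0.7
t 12.18 q [-20.6 -29.3 -37.2  51.9  11.   71.9] F [-1.2  0.3  1.2] open -0.0003 0.7155596441589296
target [ 0.50432913 -0.1341101   0.13559339] panel err mm (up,left,out) [-0.3  0.1 -5. ]
shift [ 0.12  0.   -0.22] turn [-0.007 -0.013 -0.008]
1.7127980110342729
```

```bash
python3 -m crank '[[[0.026,0,-0.043,0,0,0],[0.026,0,-0.043,0,0,0],[0.026,0,-0.043,0,0,0],[0.026,0,-0.043,0,0,0],[0.026,0,-0.043,0,0,0],[0,0,0,0,0,0],[0,0,0,0,0,0]]]'; python3 -c "
from h import *
from workcell import bot
go(-95,29,-90);print(N@bot.get_obs()['wrist_force'])"
```

```text
time: 12.77
ee_pos: [0.5046, -0.1342, 0.136]
tcp_rot: [148.1, -0.0, 90.5]
wrist_force: [-1.9, 0.5, 3.0]
opening: 0.0001
grasp_force: 1.6
t 12.77 q [-20.4 -28.8 -37.4  51.3  10.9  72.1] F [-1.9  0.5  3. ] open 0.0001 1.5518575589521788
target [ 0.50432913 -0.1341101   0.13559339] panel err mm (up,left,out) [-0.4  0.1 -0.2]
shift [-0.01  0.01 -0.02] turn [-0.005 -0.011 -0.008]
3.528878204279912
```

```bash
python3 -m crank '[[[0.026,0,-0.043,0,0,0],[0.026,0,-0.043,0,0,0],[0.026,0,-0.043,0,0,0],[0,0,0,0,0,0],[0,0,0,0,0,0]]]'; python3 -c "
from h import *
from workcell import bot
go(-95,29,-90);print(N@bot.get_obs()['wrist_force'])"
```

```text
time: 13.18
ee_pos: [0.5059, -0.1342, 0.1341]
tcp_rot: [148.1, -0.0, 90.5]
wrist_force: [-12.5, 2.5, 11.6]
opening: -0.0006
grasp_force: 7.8
t 13.18 q [-20.4 -28.6 -37.5  50.9  10.9  72.1] F [-12.5   2.5  11.6] open -0.0006 7.847780444280943
target [ 0.50432913 -0.1341101   0.13559339] panel err mm (up,left,out) [-0.6  0.1  2.1]
shift [-0.08  0.    0.08] turn [-0.005 -0.01  -0.007]
16.503364110681012
```

The force reached 16.5 N against a 4.2 N spring, so the round key is at the bottom. Retreating, then moving sideways over the bar key.

```bash
python3 -m crank '[[[-0.053,0,0.085,0,0,0],[-0.053,0,0.085,0,0,0],[-0.106,0,0.17,0,0,0],[-0.106,0,0.17,0,0,0],[-0.106,0,0.17,0,0,0],[-0.106,0,0.17,0,0,0],[-0.106,0,0.17,0,0,0],[-0.106,0,0.17,0,0,0],[-0.106,0,0.17,0,0,0],[0,0.475,0,0,0,0],[0,0.475,0,0,0,0],[0,0.475,0,0,0,0],[0,0.475,0,0,0,0],[0,0.475,0,0,0,0],[0,0.475,0,0,0,0],[0,0.475,0,0,0,0],[0,0.475,0,0,0,0],[0,0.475,0,0,0,0],[0,0.475,0,0,0,0]]]'; python3 - <<'E'
from h import *
from workcell import bot
go(0,38,-90)
a=bot.camera('side')[120:250,200:360,::-1];b=bot.camera('top')[180:270,215:370,::-1]
c=np.hstack([cv2.resize(a,(390,320)),cv2.resize(b,(400,320))]);cv2.imwrite('pics/s6.png',c)
E
```

```text
time: 14.77
ee_pos: [0.4889, -0.0377, 0.1602]
tcp_rot: [148.1, -0.1, 90.5]
wrist_force: [0.5, -0.2, -0.1]
opening: -0.0
grasp_force: 0.0
t 14.77 q [ -6.4 -35.7 -38.9  55.2   3.7  84.1] F [ 0.5 -0.2 -0.1] open -0.0000 0.0
target [ 0.49886361 -0.03914761  0.14322583] panel err mm (up,left,out) [ -0.6  -1.5 -19.7]
shift [ 0.5  -0.07 -0.85] turn [-0.007 -0.013 -0.016]
```

View pics/s6.png

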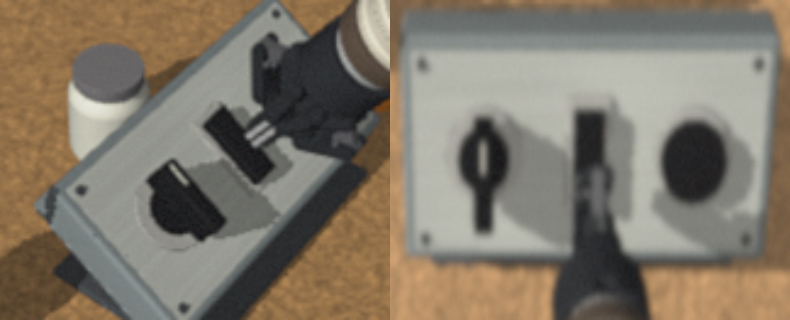

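The fingers are centred over the bar key, and the knob and round key are up. Pressing.

```bash
python3 -m crank '[[[0.1,-0.014,-0.17,0,0,0],[0.1,-0.014,-0.17,0,0,0],[0.1,-0.014,-0.17,0,0,0],[0.1,-0.014,-0.17,0,0,0],[0.1,-0.014,-0.17,0,0,0],[0.026,0,-0.043,0,0,0],[0.026,0,-0.043,0,0,0],[0.026,0,-0.043,0,0,0],[0.026,0,-0.043,0,0,0],[0.026,0,-0.043,0,0,0],[0.026,0,-0.043,0,0,0],[0.026,0,-0.043,0,0,0],[0.026,0,-0.043,0,0,0],[0.026,0,-0.043,0,0,0],[0.026,0,-0.043,0,0,0],[0,0,0,0,0,0],[0,0,0,0,0,0]]]'; python3 -c "
from h import *
from workcell import bot
go(0,27,-90);print(N@bot.get_obs()['wrist_force'])"
```

```text
time: 16.28
ee_pos: [0.5044, -0.0407, 0.135]
tcp_rot: [148.1, -0.0, 90.5]
wrist_force: [-3.2, -1.4, 1.9]
opening: 0.0002
grasp_force: 1.7
t 16.28 q [ -6.6 -33.  -40.2  51.1   3.7  84. ] F [-3.2 -1.4  1.9] open 0.0002 1.7221151657577138
target [ 0.50469256 -0.03910488  0.1338973 ] panel err mm (up,left,out) [-0.3  1.6 -1.1]
shift [ 0.02  0.08 -0.06] turn [-0.005 -0.011 -0.007]
3.3308404097772004
```

```bash
python3 -m crank '[[[0.026,0,-0.043,0,0,0],[0.026,0,-0.043,0,0,0],[0.026,0,-0.043,0,0,0],[0,0,0,0,0,0],[0,0,0,0,0,0]]]'; python3 -c "
from h import *
from workcell import bot
go(0,27,-90);print(N@bot.get_obs()['wrist_force'])"
```

```text
time: 16.7
ee_pos: [0.5054, -0.0407, 0.1338]
tcp_rot: [148.1, -0.0, 90.5]
wrist_force: [-23.7, -2.2, 18.6]
opening: -0.0001
grasp_force: 14.3
t 16.70 q [ -6.6 -32.9 -40.2  50.9   3.7  84.1] F [-23.7  -2.2  18.6] open -0.0001 14.263977385126054
target [ 0.50469256 -0.03910488  0.1338973 ] panel err mm (up,left,out) [-0.5  1.6  0.5]
shift [-0.04  0.08  0.01] turn [-0.004 -0.01  -0.005]
28.32877500112622
```

The bar key is bottomed at 28 N. Retreating well clear.

```bash
python3 -m crank '[[[-0.053,0,0.085,0,0,0],[-0.053,0,0.085,0,0,0],[-0.106,0,0.17,0,0,0],[-0.106,0,0.17,0,0,0],[-0.2,0,0.32,0,0,0],[-0.2,0,0.32,0,0,0],[-0.2,0,0.32,0,0,0],[-0.2,0,0.32,0,0,0],[-0.2,0,0.32,0,0,0],[-0.2,0,0.32,0,0,0],[-0.2,0,0.32,0,0,0],[-0.2,0,0.32,0,0,0],[0,0,0,0,0,0],[0,0,0,0,0,0],[0,0,0,0,0,0]]]'; python3 - <<'E'
from h import *
from workcell import bot
go(0,90,-90)
a=bot.camera('side')[100:290,130:400,::-1];b=bot.camera('top')[130:270,140:440,::-1]
c=np.hstack([cv2.resize(a,(395,320)),cv2.resize(b,(400,320))]);cv2.imwrite('pics/s7.png',c)
E
```

```text
time: 17.95
ee_pos: [0.4675, -0.0406, 0.1934]
tcp_rot: [148.1, -0.0, 90.5]
wrist_force: [0.0, 0.7, -0.4]
opening: 0.0001
grasp_force: 0.0
t 17.95 q [ -7.3 -38.8 -36.7  60.4   4.1  83.4] F [ 0.   0.7 -0.4] open 0.0001 0.0
target [ 0.47130855 -0.0393496   0.18732433] panel err mm (up,left,out) [ 0.   1.2 -7.2]
shift [ 0.19  0.06 -0.31] turn [-0.007 -0.015 -0.008]
```

View pics/s7.png

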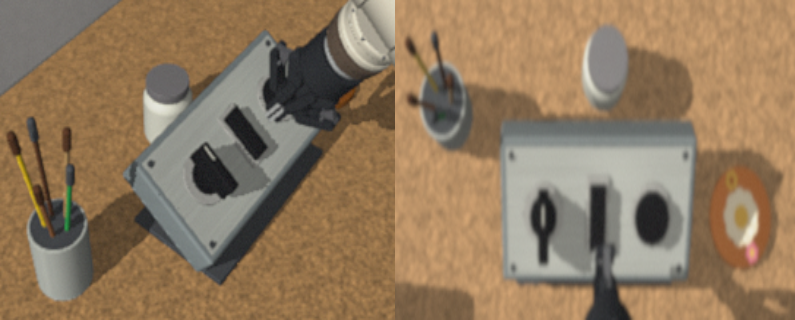

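The knob is at rest, both keys are up, the coaster, jar and pot look unmoved, and the robot is clear. Handing in.

```bash
python3 -c "
from workcell import bot
print(bot.job_done())"
```

```text
the job is handed in; nothing more can be done
None
```

The job is handed in at about 18 s: the knob was turned to its stop and sprang back, then the round key and the oblong key were each pressed fully down and let up, with the coaster, jar and brush pot left where they stood.

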